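Seal the tea tin with its double lid, then take off the outer lid

TASK

Draw the sliding board with the tea tin fully out from under the shelf by its upright grip, then carry the two nested lids together by the inner lid's knob and lower them onto the tin until both are seated. Then lift off the outer lid alone, by its collar, so that it can be taken away for polishing: the inner lid must stay seated and undisturbed and keep the tea sealed, and the board stays out. Finish still holding the outer lid in the gripper, level, still and well clear above the top of the inner lid's knob; do not knock or shift the things standing about.

Things in the scene. Friction and masses are not known exactly. Their poses are not given: they have to be found in the camera images.
- station: Wooden tea station fixed to the table: two rails 24 mm high, 162 mm over the outside, from 220 mm before to 140 mm behind the origin; over the rear a shelf 166 mm wide, 140 mm deep, underside 119 and top 134 mm up, with two jars up to 55 mm tall. Origin: on the table under the middle of the shelf's front edge; x to the back, under the shelf; y left along the edge.
- board (a joint): Sliding board of light wood between the rails, carrying the tin. 0 = pushed in, the tin half under the shelf; 0.15 m = fully out (end stop), moving along the station's -x. Slides with about 2 N of friction (plus 4 N per m/s) and stays where it is left. Starts between 0 and 0.03.
- board_grip (a point): Centre of the top of the board's upright grip: a wooden block 47 mm tall on the board's front end, 16 mm along the station's x, 30 mm along its y; axes as the station's. Best pinched from above across the 30 mm (pads closing along the station's y). It is 95 mm in front of the tin's axis; its top is 68 mm above the table.
- tin_mouth (a point): Centre of the open round mouth of the steel tin, at rim height, 87 mm above the table. The tin is fixed on the board: 104 mm outside, 96 mm inside diameter, 65 mm tall; axes as the station's. With the board fully out the mouth's centre is 120 mm in front of the shelf's edge.
- inner_lid: Loose steel inner lid, about 0.2 kg. Origin: centre of its plug's underside, z up. Plug 90 mm diameter, 18 mm deep, tapered to 82 mm over the lowest 8 mm; above it a flange 104 mm diameter, 6 mm thick, that rests on the tin's rim: seated, the origin is on the tin's axis 18 mm below the rim. Starts under the outer lid, on the rest. Upright knob in the middle.
- knob_top (a point): Centre of the top of the inner lid's knob, an upright plain round wooden rod 20 mm in diameter, 97 mm above the inner lid's origin. With the lids nested it comes up through the outer lid's collar and stands 34 mm above the collar: gripped there it lifts both lids, as the outer lid's plate rests on the inner lid's flange.
- outer_lid: Loose steel outer lid, about 0.2 kg: ring-shaped cap, 120 mm outside; skirt 112 mm inside, 20 mm deep; top plate 5 mm, its upper face 25 mm above the origin, with a central collar. Origin: centre of the skirt's lower edge, z up. Nested, its origin is 4 mm above the inner lid's origin; seated on the tin, 14 mm below the rim, the skirt outside the tin.
- collar_top (a point): Centre of the top of the outer lid's collar, a wooden tube round the knob, 40 mm outside and 28 mm inside diameter, 34 mm tall (25 to 59 mm above the outer lid's origin). Grip it low, about 10 mm below its top, across the 40 mm: the knob then stands up between the fingers. The lid must rise 77 mm straight up to come off the knob.
- lid_rest: Dark wooden board, 150 mm square and 10 mm thick, fixed, on which the nested lids stand at the start. Origin: centre of its underside.
- mug: White mug, 76 mm diameter, 95 mm tall, bystander. Origin: centre of its underside.
- plate: White biscuit plate, 150 mm diameter, 16 mm high, bystander. Origin: centre of its underside.
- remote: Black remote control, 45 x 170 x 18 mm, bystander. Origin: centre of its underside.
- lantern: Wooden candle lantern, 120 mm square, 254 mm tall, bystander. Origin: centre of its underside.
- carton: Flat cardboard box, 110 x 160 x 30 mm, bystander. Origin: centre of its underside.
- coasters: Stack of four square coasters, 100 mm wide, 20 mm high, bystander. Origin: centre of its underside.
There are look-alikes about, which are no part of the job. What is shaped like the outer_lid but orange or red is not meant.

How it is judged:
On the way, in this order (a step that is already met when the one before it is completed fails the run):
1. the sliding board is drawn fully out (within 15 mm of its stop), lids still nested on their rest (value of joint board above 0.135 m and horizontal distance between inner_lid and lid_rest below 0.05 m), for 0.2 s.
2. both lids are seated on the tin together, inner and outer, and the knob is let go (horizontal distance between inner_lid and tin_mouth below 0.007 m and z of inner_lid in the frame of tin_mouth between -0.0215 and -0.0145 m and angle between each of inner_lid, outer_lid's own z axis and vertical below 0.06 rad and horizontal distance between outer_lid and tin_mouth below 0.01 m and z of outer_lid in the frame of tin_mouth between -0.0185 and -0.0105 m and value of joint board above 0.125 m and contact force between the fingers and inner_lid below 0.1 N), for 0.2 s.
At the end, for the whole second after the job is handed in: Gripper holds the outer lid still, level (0.2 rad), its origin 100+ mm above the inner lid's, touching nothing else; inner lid untouched and seated (7 mm of the axis, 3.5 mm of seated height, tilt under 0.06 rad); board over 0.125 m; no bystander moved over 30 mm (horizontal distance between inner_lid and tin_mouth below 0.007 m and z of inner_lid in the frame of tin_mouth between -0.0215 and -0.0145 m and angle between inner_lid's own z axis and vertical below 0.06 rad and value of joint board above 0.125 m and z of outer_lid in the frame of inner_lid above 0.1 m and angle between outer_lid's own z axis and vertical below 0.2 rad and linear speed of outer_lid below 0.03 m/s and contact force between the fingers and outer_lid above 1 N and contact force between outer_lid and inner_lid below 0.05 N and contact force between outer_lid and station below 0.05 N and contact force between outer_lid and lantern below 0.05 N and contact force between each of the arm, the fingers and inner_lid below 0.1 N and linear speed of inner_lid below 0.02 m/s and distance of each of mug, plate, remote, lantern, carton, coasters from where it was at the start of the episode below 0.03 m); the arm keeps its last pose, push and grip.
It fails at once if the outer lid comes apart from the inner lid while the inner lid is not seated in the tin (distance between outer_lid and inner_lid above 0.025 m and not (horizontal distance between inner_lid and tin_mouth below 0.007 m and z of inner_lid in the frame of tin_mouth between -0.0215 and -0.0145 m and angle between inner_lid's own z axis and vertical below 0.06 rad)).
It fails at once if a bystander is shifted by more than 30 mm (distance of any of mug, plate, remote, lantern, carton, coasters from where it was at the start of the episode above 0.03 m).
It also fails if it takes over 69 s, if anything falls off the work surface, if the arm or the gripper's body presses on something with over 40 N, if the wrist force passes 120 N, or if a joint passes its speed limit or range.

ROBOT

A 7-joint arm with a two-finger parallel gripper is mounted at the origin on the work surface. World frame = base frame: x ahead of the robot, y to its left, z up, the work surface at z = 0. Lengths are in m, angles in rad, forces in N, time in s.
With the tool pointing down it reaches from about 0.425 to 0.95 m from the base axis. Payload 4.7 kg.
Tool frame: the origin (TCP) lies at the very end of the fingers, on their centre line; the grasp point (between the pads) lies robot.hold_point_z behind it (robot.hold_point_z is the distance from the TCP to the grasp point, in m); z points along the fingers, y is the line along which they close (so a half turn about z gives the same grasp; the last joint's range is limited). The gripper opens to 87 mm and grips with 3 to 60 N. Pads are 19 mm wide; open, the fingers measure 117 mm over their backs; the gripper's body (75 mm by 190 mm) begins 51 mm behind the grasp point.
Start: joints at [-1.27, 0.469, -0.049, 1.532, 0.024, 1.141, -0.082], TCP at [0.219, 0.639, 0.223] pointing down, gripper open.
Joint ranges: [-2.59, 2.59], [-0.33, 1.99], [-1.39, 1.29], [0.1, 2.45], [-1.04, 4.18], [0.21, 1.99], [-2.66, 2.66]. Speed limits (rad/s): [2.57, 2.57, 3.14, 3.14, 3.14, 3.14, 3.14].

INTERFACE

Orientations are given as a rotation vector (axis times angle).
In Python, from plant import robot gives the robot as it stands.
- The arm moves only by the shell command python3 -m creep 'ROWS' [FORCE]. ROWS is JSON, a list of rows, each a list of 7 numbers: the shift along the tool's x, y, z in cm, then the turn, a rotation vector about the tool's x, y, z in degrees, then the opening, from 0 (shut) to 1 (fully open). A call has 1 to 10 rows; each row is the pose to reach, as a shift and turn from the pose commanded when the call began, along the tool's axes at that moment; what a row does not reach only later rows make up. A row lasts 1/8 s, in which the tool goes at most 62.5 mm and 10.7 degrees, less where a joint would pass 70% of its speed; a pose out of reach is approached as far as the arm can. A call with a gripper value outside its range is refused whole. The fingers move at their own pace and stop on an object; FORCE is the grip in N (left out, the last holds). Time passes only in rows, so rows that repeat a pose let the fingers close. It gives the time, the measured TCP pose, the force, the opening and the grip force at its end, in the units of the state.
- robot.observe(): the state, without advancing time (a new reading comes with each control period).
- robot.capture(name): name is "side" or "top" or "wrist"; returns a dict with "pixels" (480x640x3 uint8, red, green, blue), "mtx" (3x3 intrinsics, pixels), "dist_coeffs" ([k1, k2, p1, p2, k3] as OpenCV has them; the pictures are not rectified), "extrinsics" (4x4, takes a point from world to camera coordinates). Camera axes: x right, y down, z forward; pixel columns grow to the right and rows downward; lengths in m; the calibration is good to about 2 mm. A picture is of the moment at which its call begins. There is no depth.
- robot.finish_job(): hands the job in; it is judged then, once.
The state is a dict: "clock": time; "qpos": joint angles; "joint_velocities": joint speeds; "tau": joint torques, N m; "tcp_pos": TCP position; "orientation": TCP orientation; "contact_force": force on the tool from outside, world axes, zero at the start; "torque": the same for the moment, N m; "opening": finger opening in m; "grasp_force": force on a finger pad.
Only numpy, scipy, OpenCV 4.12 (cv2) and the standard library are available. Lean on these libraries where they do the work, as an engineer would, in place of code of your own. Each camera call takes 0.05 s, during which the arm holds its last target. There are 200 camera calls.

## Working session

There is one attempt and no reset: what is moved stays moved. The work goes in short steps, Python scripts to look and compute and a shell command to move; the robot and the scene stay as the last step left them, time stands still between calls to the robot, and variables do not carry over. Pictures are saved under pics/ and viewed, at most 10 in all, crops included, and the job is handed in when it is done.

```bash
ls; mkdir -p pics; cat > h.py <<'E'
import numpy as np,cv2
from scipy.spatial.transform import Rotation as R
from plant import robot
def cap(n,save=None):
    c=robot.capture(n); 
    if save: cv2.imwrite('pics/'+save,cv2.cvtColor(c['pixels'],cv2.COLOR_RGB2BGR))
    return c
def ray(c,p):
    p=np.array(p,float).reshape(-1,1,2)
    u=cv2.undistortPoints(p,c['mtx'],c['dist_coeffs'] if isinstance(c['dist_coeffs'],np.ndarray) else np.array(c['dist_coeffs'])).reshape(-1,2)
    E=np.array(c['extrinsics']);o=-E[:3,:3].T@E[:3,3]
    d=np.c_[u,np.ones(len(u))]@E[:3,:3]
    return o,d
def onz(c,p,z):
    o,d=ray(c,p); return o+d*((z-o[2])/d[:,2])[:,None]
def proj(c,P):
    E=np.array(c['extrinsics'])
    return cv2.projectPoints(np.array(P,float).reshape(-1,1,3),cv2.Rodrigues(E[:3,:3])[0],E[:3,3],np.array(c['mtx']),np.array(c['dist_coeffs']))[0].reshape(-1,2)
def tool(P):
    "world point -> shift in tool axes cm for the TCP to get there"
    s=robot.observe(); M=R.from_rotvec(s['orientation']).as_matrix()
    return M.T@(np.array(P)-s['tcp_pos'])*100
E
python3 - <<'E'
from h import *
print(robot.observe(), robot.hold_point_z)
for n in ('top','side'):
    c=cap(n,n+'0.png'); E=np.array(c['extrinsics']);print(n,-E[:3,:3].T@E[:3,3],c['mtx'],c['dist_coeffs'])
np.set_printoptions(precision=3,suppress=True)
print(R.from_rotvec(robot.observe()['orientation']).as_matrix())
E
```

```text
pics
{'clock': 0.0, 'qpos': array([-1.26988177,  0.46940386, -0.04858665,  1.53371306,  0.02410003,
        1.1409972 , -0.08233205]), 'joint_velocities': array([-0.00149197, -0.00031804, -0.00056904,  0.00023968,  0.00145326,
       -0.00097546, -0.00156084]), 'tau': array([-2.18040968e-04, -5.07955098e+01, -8.07970762e-02, -2.36165339e+01,
       -6.14350475e-02,  3.75587319e-02,  1.64051253e-04]), 'tcp_pos': array([0.2184086 , 0.6380427 , 0.22151665]), 'orientation': array([-5.15697971e-01, -3.09872997e+00,  3.01661990e-03]), 'contact_force': array([ 0.06425031, -0.70521307,  0.26821525]), 'torque': array([0.01798084, 0.00122321, 0.0530034 ]), 'grasp_force': 0.0, 'opening': 0.08680473528295266} 0.0187
top [ 0.25000215 -0.02814666  1.68967945] [[544.84063624   0.         319.3367589 ]
 [  0.         544.84063624 239.53225937]
 [  0.           0.           1.        ]] [-0.14310728  0.          0.          0.          0.        ]
side [ 0.46755931 -1.17042189  0.98094576] [[499.08237904   0.         315.66496474]
 [  0.         499.08237904 243.72482258]
 [  0.           0.           1.        ]] [-0.13113048  0.          0.          0.          0.        ]
[[-0.946  0.324 -0.   ]
 [ 0.324  0.946 -0.002]
 [-0.    -0.002 -1.   ]]
```

View pics/top0.png

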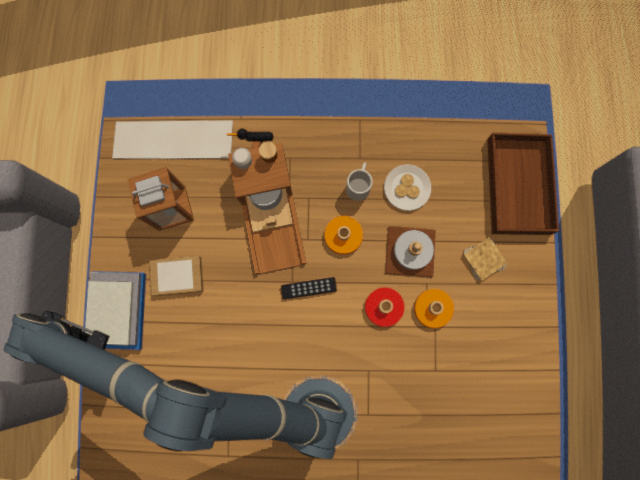

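View pics/side0.png

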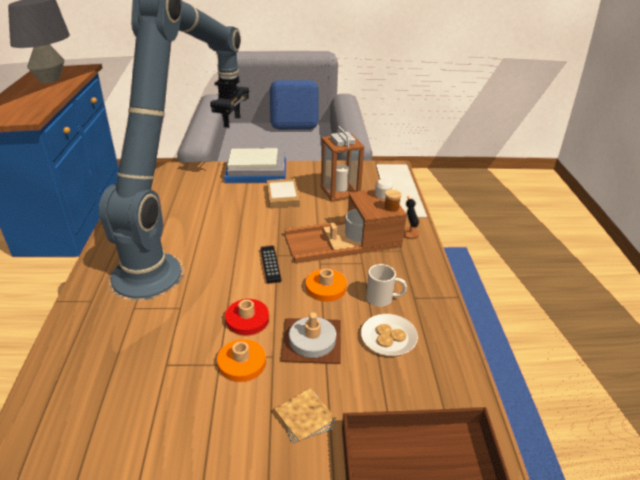

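Top view: candidates for the outer lid are the steel one on the dark rest (413,250), orange (343,235), orange (434,309) and red (385,307). I choose steel on the dark rest (grey, with a knob). The sliding board's grip is near (270,222) top / (333,233) side. Next, a close crop.

```bash
python3 - <<'E'
from h import *
t=cv2.imread('pics/top0.png');s=cv2.imread('pics/side0.png')
f=lambda im,x,y,w,h,k:cv2.resize(im[y:y+h,x:x+w],(w*k,h*k),interpolation=cv2.INTER_CUBIC)
a=f(t,225,180,90,100,4)   # 360x400
b=f(t,380,220,60,60,5) # 300x300
d=f(s,280,300,65,65,4) # 260
e=f(s,280,190,135,75,3)#405x225
o=np.zeros((600,800,3),np.uint8)
o[:400,:360]=a;o[:300,370:670]=b;o[310:570,370:630]=d
o[405:600,:360]=e[:195,:360]
cv2.imwrite('pics/c1.png',o)
E
```

```text
(no output)
```

View pics/c1.png

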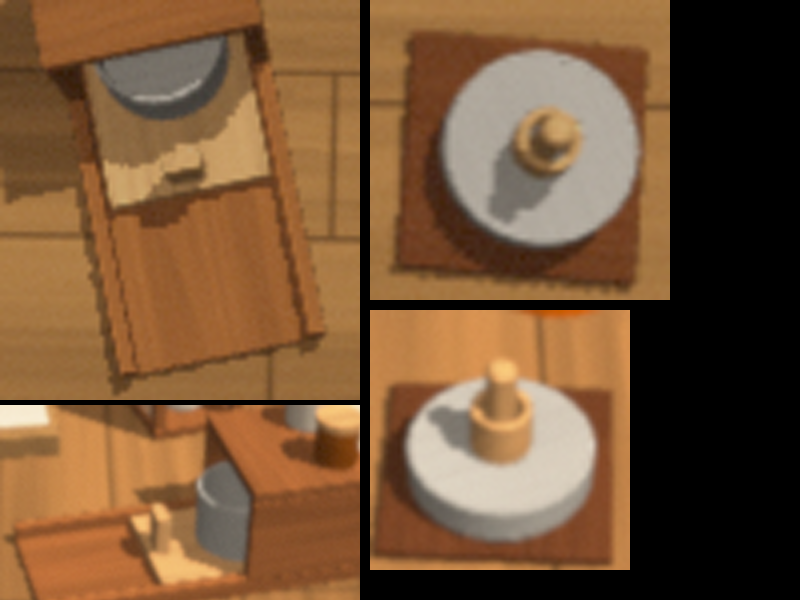

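The crop confirms it: grey cap with wooden collar and knob on the dark square. The steel cap is centred at top px (413.5,249) and the knob top is ~(416.5,245.7) top / (312.8,313.9) side. The grip top is ~(270.4,219.2) in top; the rail front corners are (255,272.5) and (305,261.5).

```bash
cat >> h.py <<'E'
def tri(cs,ps):
    A=np.zeros((3,3));b=np.zeros(3)
    for c,p in zip(cs,ps):
        o,d=ray(c,[p]);d=d[0]/np.linalg.norm(d);Q=np.eye(3)-np.outer(d,d);A+=Q;b+=Q@o
    return np.linalg.solve(A,b)
def disc(c,box):
    x0,y0,x1,y1=box;h=cv2.cvtColor(c['pixels'],cv2.COLOR_RGB2HSV)
    m=np.zeros(h.shape[:2],np.uint8);m[y0:y1,x0:x1]=((h[...,1]<60)&(h[...,2]>60))[y0:y1,x0:x1]
    k=max(cv2.findContours(m,cv2.RETR_EXTERNAL,cv2.CHAIN_APPROX_NONE)[0],key=cv2.contourArea)
    return k[:,0,:].astype(float)
E
python3 - <<'E'
from h import *
np.set_printoptions(precision=4,suppress=True)
t=cap('top');s=cap('side')
k=disc(t,(380,220,440,280))
for im,box,z in((t,(380,220,440,280),.039),):
    P=onz(im,k,z)[:,:2].astype(np.float32);(cx,cy),r=cv2.minEnclosingCircle(P);print('lid',cx,cy,2*r,'ell',cv2.fitEllipse(P))
print('knob tri',tri([t,s],[(416.7,245.8),(312.8,313.9)]),'top@.107',onz(t,[(416.7,245.8)],.107),'side@.107',onz(s,[(312.8,313.9)],.107))
# station
d=lambda x,y:(225+(x+.5)/4-.5,180+(y+.5)/4-.5)
L,Rr=onz(t,[d(122,372),d(322,328)],.024);print('rails',L,Rr,np.linalg.norm(L-Rr))
SL,SR=onz(t,[d(48,66),d(262,25)],.134);print('shelf',SL,SR,np.linalg.norm(SL-SR))
ya=(L-Rr);print('yaw rails',np.degrees(np.arctan2(-ya[0],ya[1])))
ya=(SL-SR);yw=np.arctan2(-ya[0],ya[1]);print('yaw shelf',np.degrees(yw))
mid=(L+Rr)/2;xd=np.array([np.cos(yw),np.sin(yw),0]);print('origin rails',mid+.22*xd,'shelf',(SL+SR)/2)
e=lambda x,y:(280+(x+.5)/3-.5,190+(y-405+.5)/3-.5)
print('grip top',onz(t,[d(183,158)],.068),'side',onz(s,[e(163,508)],.068))
print(proj(t,[(mid+.22*xd)*[1,1,0]]))
for n,b in(('rest',(406,263)),):pass
for n,p in (('mug',(358,184)),('plate',(408,188)),('remote',(309,288)),('lantern',(155,190)),('carton',(176,277)),('or',(343,235)),('or2',(434,309)),('red',(385,307))):print(n,onz(t,[p],.03)[0,:2])
E
```

```text
lid 0.49970948696136475 -0.28587010502815247 0.12202515453100204 ell ((0.4997396469116211, -0.2854735255241394), (0.11706516146659851, 0.11926653236150742), 50.0108642578125)
knob tri [ 0.5019 -0.2851  0.1035] top@.107 [[ 0.4999 -0.2847  0.107 ]] side@.107 [[ 0.5033 -0.2883  0.107 ]]
rails [0.4226 0.2003 0.024 ] [0.4591 0.0467 0.024 ] 0.15787544040112503
shelf [0.6371 0.2484 0.134 ] [0.6697 0.0907 0.134 ] 0.16104046395056004
yaw rails 13.347640854954115
yaw shelf 11.69781010379338
origin rails [0.6563 0.1681 0.024 ] shelf [0.6534 0.1695 0.134 ]
grip top [[0.5824 0.1533 0.068 ]] side [[0.5856 0.16   0.068 ]]
[[268.7429 200.7081]]
mug [ 0.7064 -0.1149]
plate [ 0.6958 -0.2725]
remote [0.3775 0.033 ]
lantern [0.6815 0.5325]
carton [0.404  0.4464]
or [ 0.5429 -0.0691]
or2 [ 0.3182 -0.3482]
red [ 0.3229 -0.1986]
```

```bash
python3 - <<'E'
from h import *
np.set_printoptions(precision=2,suppress=True)
print(tool([.583,.155,.17]))
E
```

```text
[-50.14 -33.91   5.23]
```

```bash
python3 -m creep '[[-12.5,-8.5,0,0,0,-8,1],[-25,-17,0,0,0,-16,1],[-37,-25,0,0,0,-24,1],[-50.1,-33.9,0,0,0,-31.2,1],[-50.1,-33.9,2,0,0,-31.2,1],[-50.1,-33.9,5.2,0,0,-31.2,1],[-50.1,-33.9,5.2,0,0,-31.2,1],[-50.1,-33.9,5.2,0,0,-31.2,1],[-50.1,-33.9,5.2,0,0,-31.2,1],[-50.1,-33.9,5.2,0,0,-31.2,1]]' 30
python3 - <<'E'
from h import *
np.set_printoptions(precision=3,suppress=True)
s=robot.observe();print(s['tcp_pos'],R.from_rotvec(s['orientation']).as_matrix(),s['qpos'])
E
```

```text
clock: 1.45
tcp_pos: [0.5841, 0.1526, 0.1701]
orientation: [0.333, -3.124, 0.001]
contact_force: [-0.2, 0.2, -0.2]
opening: 0.0871
grasp_force: 0.0
[0.584 0.153 0.17 ] [[-0.978 -0.211  0.   ]
 [-0.211  0.978 -0.001]
 [ 0.    -0.001 -1.   ]] [-0.364  0.401  0.05   1.77  -0.023  0.971  1.478]
```

```bash
python3 - <<'E'
from h import *
np.set_printoptions(precision=3,suppress=True)
c=cap('wrist','w1.png');E=np.array(c['extrinsics']);print(-E[:3,:3].T@E[:3,3]);print(proj(c,[[.583,.154,.068],[.584,.153,.15]]))
E
```

```text
[0.517 0.138 0.332]
[[318.85  244.464]
 [317.123 291.407]]
```

View pics/w1.png

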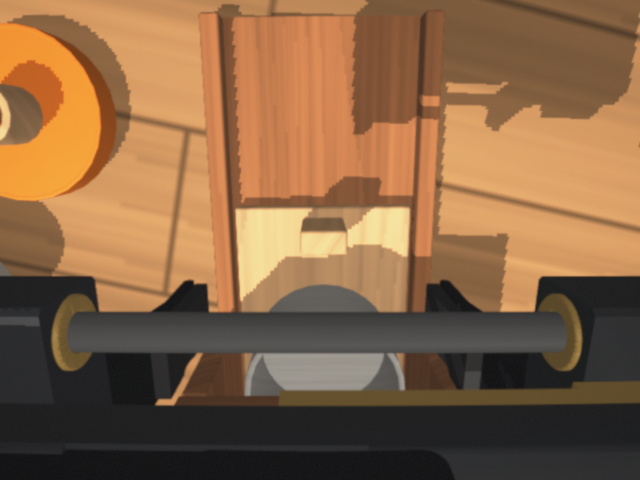

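The wrist view shows the grip's top face centred at about (324,242), rail front corners at (201,14) and (443,12), and the station well aligned with the tool.

```bash
python3 - <<'E'
from h import *
np.set_printoptions(precision=4,suppress=True)
c=cap('wrist')
print(onz(c,[(324,242),(301,242),(347,242)],.068))
L=onz(c,[(443,12),(201,14)],.024);d=L[0]-L[1];print(L,np.linalg.norm(d),np.degrees(np.arctan2(-d[0],d[1])))
print(tool([.583,.1535,.04]))
E
```

```text
[[0.584  0.1492 0.068 ]
 [0.5869 0.1351 0.068 ]
 [0.581  0.1634 0.068 ]]
[[0.4278 0.196  0.024 ]
 [0.4608 0.0416 0.024 ]] 0.15781990707202637 12.063961311817028
[ 0.1222  0.6013 12.9399]
```

```bash
python3 -m creep '[[0,-0.1,4,0,0,0,1],[0,-0.1,8,0,0,0,1],[0,-0.1,11,0,0,0,1],[0,-0.1,13,0,0,0,1],[0,-0.1,13,0,0,0,1],[0,-0.1,13,0,0,0,0.2],[0,-0.1,13,0,0,0,0.2],[0,-0.1,13,0,0,0,0.2],[0,-0.1,13,0,0,0,0.2],[0,-0.1,13,0,0,0,0.2]]' 30
```

```text
clock: 2.8
tcp_pos: [0.583, 0.1547, 0.0407]
orientation: [-0.337, 3.123, 0.0]
contact_force: [-0.3, 0.8, 0.4]
opening: 0.0451
grasp_force: 0.0
```

```bash
python3 -m creep '[[0,0,0,0,0,0,0.2],[0,0,0,0,0,0,0.2],[0,0,0,0,0,0,0.2],[0.5,0,0,0,0,0,0.2],[1.5,0,0,0,0,0,0.2],[3,0,0,0,0,0,0.2],[4.5,0,0,0,0,0,0.2],[6,0,0,0,0,0,0.2],[7.5,0,0,0,0,0,0.2],[9,0,0,0,0,0,0.2]]' 30
python3 -m creep '[[1.5,0,0,0,0,0,0.2],[3,0,0,0,0,0,0.2],[4,0,0,0,0,0,0.2],[4.7,0,0,0,0,0,0.2],[5.1,0,0,0,0,0,0.2],[5.1,0,0,0,0,0,0.2],[5.1,0,0,0,0,0,0.2]]' 30
```

```text
clock: 4.05
tcp_pos: [0.4953, 0.1371, 0.0405]
orientation: [-0.338, 3.121, 0.003]
contact_force: [1.0, 5.2, -4.1]
opening: 0.0298
grasp_force: 30.0
clock: 4.92
tcp_pos: [0.4449, 0.1258, 0.0405]
orientation: [0.338, -3.123, -0.002]
contact_force: [-1.1, 4.4, -1.9]
opening: 0.0298
grasp_force: 30.0
```

```bash
python3 -m creep '[[0.3,0,0,0,0,0,0.2],[0.5,0,0,0,0,0,0.2],[0.5,0,0,0,0,0,0.2],[0.5,0,0,0,0,0,0.2]]' 30
```

```text
clock: 5.42
tcp_pos: [0.4449, 0.1258, 0.0405]
orientation: [-0.337, 3.114, 0.004]
contact_force: [9.5, 8.3, -15.7]
opening: 0.0297
grasp_force: 30.0
```

```bash
python3 -m creep '[[-0.5,0,0,0,0,0,0.2],[-0.5,0,0,0,0,0,0.8],[-0.5,0,0,0,0,0,0.8],[-0.5,0,0,0,0,0,0.8],[-0.5,0,-4,0,0,0,0.8],[-0.5,0,-10,0,0,0,0.8],[-0.5,0,-16,0,0,0,0.8],[-0.5,0,-16,0,0,0,0.8],[-0.5,0,-16,0,0,0,0.8]]' 30
python3 - <<'E'
from h import *
np.set_printoptions(precision=3,suppress=True)
cap('top','t2.png');cap('side','s2.png')
print(tool([.501,-.286,.2]),tool([.44,-.286,.2]),robot.observe()['qpos'])
E
```

```text
clock: 6.55
tcp_pos: [0.4447, 0.1242, 0.2002]
orientation: [0.336, -3.123, 0.0]
contact_force: [-1.4, 0.7, 0.6]
opening: 0.0698
grasp_force: 0.0
[  3.172 -41.278  -0.061] [  9.132 -39.979  -0.042] [-0.404  0.145  0.044  2.049 -0.008  0.951  1.43 ]
```

```bash
python3 -m creep '[[0.5,-6,0,0,0,0,1],[1,-12,0,0,0,0,1],[1.5,-18,0,0,0,0,1],[2,-24,0,0,0,0,1],[2.5,-30,0,0,0,0,1],[3,-36,0,0,0,0,1],[3.2,-41.3,0,0,0,0,1],[3.2,-41.3,0,0,0,0,1],[3.2,-41.3,0,0,0,0,1],[3.2,-41.3,0,0,0,0,1]]' 30
python3 - <<'E'
from h import *
np.set_printoptions(precision=3,suppress=True)
print(robot.observe()['qpos'])
c=cap('wrist','w2.png');print(proj(c,[[.501,-.286,.107]]))
a=cv2.imread('pics/w2.png');
t=cv2.imread('pics/t2.png')[190:280,230:320]
o=np.zeros((480,800,3),np.uint8);o[:,:440]=a[:,100:540];o[:360,440:]=cv2.resize(t,(360,360),interpolation=cv2.INTER_CUBIC);cv2.imwrite('pics/c2.png',o)
E
```

```text
clock: 7.9
tcp_pos: [0.5019, -0.2837, 0.1997]
orientation: [0.34, -3.122, -0.003]
contact_force: [-0.0, 0.5, -0.4]
opening: 0.0871
grasp_force: 0.0
[ 0.186  0.337  0.326  1.814 -0.126  1.013  2.35 ]
[[312.621 247.341]]
```

View pics/c2.png

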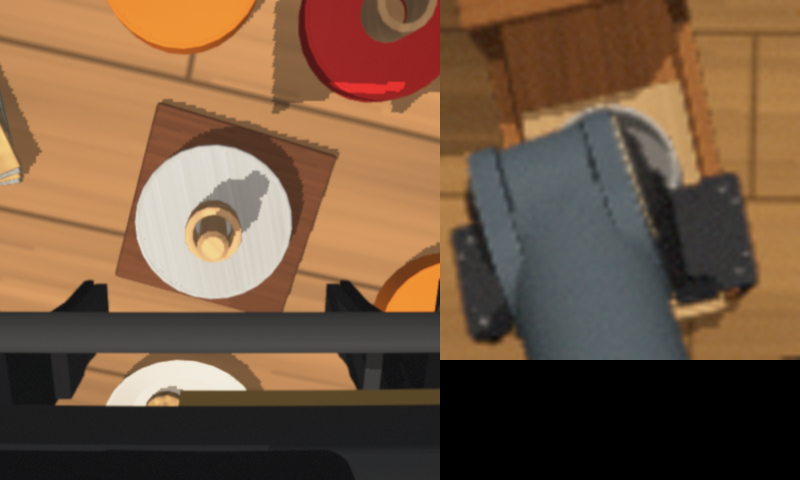

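The wrist view shows the knob top at (311,246), within 2 px of prediction, and the steel cap spanning x 235–391. Now I measure the tin mouth with the arm away, and refine the knob.

```bash
python3 - <<'E'
from h import *
np.set_printoptions(precision=4,suppress=True)
w=cap('wrist');print('knob',onz(w,[(311,246)],.107),'disc',onz(w,[(313,221)],.039))
k=disc(w,(230,130,400,308));P=onz(w,k,.039)[:,:2].astype(np.float32);print(cv2.minEnclosingCircle(P),cv2.fitEllipse(P))
t=cap('top','t3.png');s=cap('side','s3.png')
print(tool([.501,-.286,.077]), robot.observe()['tcp_pos'])
m=proj(t,[[.5375,.1435,.087]])[0];n=proj(s,[[.5375,.1435,.087]])[0];print(m,n)
f=lambda i,p:cv2.resize(i[int(p[1])-40:int(p[1])+40,int(p[0])-40:int(p[0])+40],(400,400),interpolation=cv2.INTER_CUBIC)
cv2.imwrite('pics/c3.png',np.hstack([f(cv2.imread('pics/t3.png'),m),f(cv2.imread('pics/s3.png'),n)]))
E
```

```text
knob [[ 0.5007 -0.2873  0.107 ]] disc [[ 0.4985 -0.2869  0.039 ]]
((0.5007616281509399, -0.28597623109817505), 0.06013507768511772) ((0.5007659196853638, -0.2860073447227478), (0.1187262088060379, 0.1190812811255455), 91.6126937866211)
[ 0.1447 -0.1072 12.3587] [ 0.5022 -0.2847  0.2006]
[272.4929 232.5509] [319.4728 222.1179]
```

View pics/c3.png

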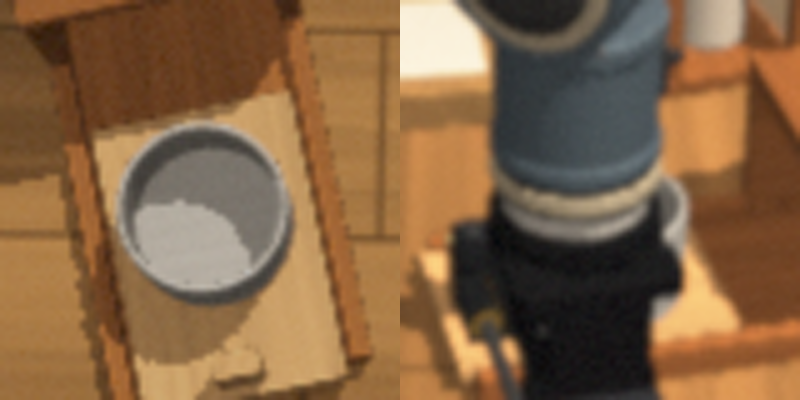

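The tin (top px ≈(272.7,234)) is fully out in front of the shelf. Fit its rim.

```bash
python3 - <<'E'
from h import *
np.set_printoptions(precision=4,suppress=True)
t=cap('top')
k=disc(t,(250,212,298,258))
P=onz(t,k,.087)[:,:2].astype(np.float32);print(cv2.minEnclosingCircle(P),cv2.fitEllipse(P))
far=P[P[:,0]>np.median(P[:,0])] # upper half: true rim, no wall
from scipy.optimize import least_squares
print(least_squares(lambda q:np.hypot(*(far-q[:2]).T)-q[2],[.535,.143,.052]).x, len(P))
for p in ((272.7,234),):print(onz(t,[p],.087))
E
python3 -m creep '[[0.1,-0.1,4,0,0,0,0.8],[0.1,-0.1,8,0,0,0,0.8],[0.1,-0.1,10.5,0,0,0,0.7],[0.1,-0.1,12.3,0,0,0,0.6],[0.1,-0.1,12.3,0,0,0,0.6],[0.1,-0.1,12.3,0,0,0,0.1],[0.1,-0.1,12.3,0,0,0,0.1],[0.1,-0.1,12.3,0,0,0,0.1],[0.1,-0.1,12.3,0,0,0,0.1],[0.1,-0.1,12.3,0,0,0,0.1]]' 40
```

```text
((0.5332459807395935, 0.14226745069026947), 0.05524596571922302) ((0.5328258275985718, 0.14367914199829102), (0.0994386300444603, 0.10831740498542786), 113.58432006835938)
[0.536  0.1449 0.05  ] 98
[[0.5331 0.1427 0.087 ]]
clock: 9.4
tcp_pos: [0.5013, -0.2864, 0.0777]
orientation: [-0.337, 3.123, 0.001]
contact_force: [-1.1, 3.0, 2.3]
opening: 0.0191
grasp_force: 40.0
```

```bash
python3 -m creep '[[0,0,-0.5,0,0,0,0.1],[0,0,-1.5,0,0,0,0.1],[0,0,-3,0,0,0,0.1],[0,0,-6,0,0,0,0.1],[0,0,-9,0,0,0,0.1],[0,0,-12,0,0,0,0.1],[0,0,-16,0,0,0,0.1],[0,0,-19,0,0,0,0.1],[0,0,-21.5,0,0,0,0.1],[0,0,-22.2,0,0,0,0.1]]' 40
python3 - <<'E'
from h import *
np.set_printoptions(precision=2,suppress=True)
print(tool([.62,-.012,.30]))
E
```

```text
clock: 10.65
tcp_pos: [0.5016, -0.2875, 0.3019]
orientation: [-0.336, 3.12, -0.003]
contact_force: [-0.2, -0.1, -4.7]
opening: 0.0188
grasp_force: 40.0
[-17.43  24.41   0.2 ]
```

```bash
python3 -m creep '[[-1,1.5,0,0,0,0,0.1],[-3,4,0,0,0,0,0.1],[-5.5,7.5,0,0,0,0,0.1],[-8.5,11.5,0,0,0,0,0.1],[-11.5,15.5,0,0,0,0,0.1],[-14,19.5,0,0,0,0,0.1],[-16,22.3,0,0,0,0,0.1],[-17.2,24,0,0,0,0,0.1],[-17.4,24.4,0,0,0,0,0.1],[-17.4,24.4,0,0,0,0,0.1]]' 40
python3 - <<'E'
from h import *
np.set_printoptions(precision=3,suppress=True)
w=cap('wrist','w3.png');print(proj(w,[[.535,.144,.087]]), robot.observe()['tcp_pos'])
E
```

```text
clock: 11.9
tcp_pos: [0.6187, -0.0128, 0.2991]
orientation: [0.334, -3.122, 0.001]
contact_force: [-1.3, 0.1, -3.8]
opening: 0.0189
grasp_force: 40.0
[[515.775 158.785]] [ 0.619 -0.013  0.299]
```

View pics/w3.png

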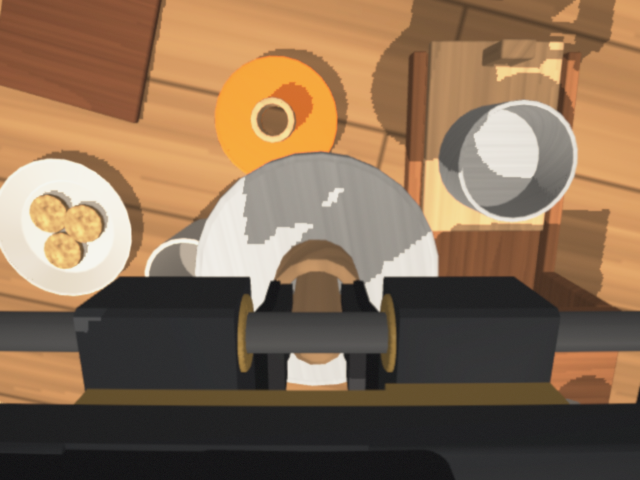

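The tin rim spans (457–578, 100–220) with its centre ≈(517,160), about 1.5 px from prediction. The lids hang level and nested. Refine from the rim's right side.

```bash
python3 - <<'E'
from h import *
from scipy.optimize import least_squares
np.set_printoptions(precision=4,suppress=True)
w=cap('wrist')
k=disc(w,(440,90,600,228))
P=onz(w,k,.087)[:,:2]
sel=P[(k[:,0]>510)]
for r in (None,.052):
    f=(lambda q:np.hypot(*(sel-q[:2]).T)-(q[2] if r is None else r))
    s=least_squares(f,[.535,.144,.052],loss='soft_l1',f_scale=.001);print(s.x,np.abs(f(s.x)).mean())
print(onz(w,[(517,160)],.087))
print(tool([.535,.144,.30]),tool([.536,.144,.30]))
E
```

```text
[0.5375 0.1463 0.0514] 0.0002326496714179887
[0.5378 0.1455 0.052 ] 0.00035522292553853414
[[0.536  0.1448 0.087 ]]
[ 4.8734 17.1667 -0.0579] [ 4.7757 17.1456 -0.0579]
```

```bash
python3 -m creep '[[0.5,1.5,0,0,0,0,0.1],[1.5,4,0,0,0,0,0.1],[2.5,8,0,0,0,0,0.1],[3.5,12,0,0,0,0,0.1],[4.2,15,0,0,0,0,0.1],[4.6,16.6,0,0,0,0,0.1],[4.65,17.2,0,0,0,0,0.1],[4.65,17.2,3,0,0,0,0.1],[4.65,17.2,7,0,0,0,0.1],[4.65,17.2,10,0,0,0,0.1]]' 40
python3 - <<'E'
from h import *
np.set_printoptions(precision=2,suppress=True)
T=[];Q=[]
for i in range(12):
    robot.capture('side');s=robot.observe();T.append(s['tcp_pos']);Q.append(R.from_rotvec(s['orientation']).as_matrix())
print(np.mean(T,0)*1000,np.std(T,0)*1000,np.mean(Q,0)*100)
M=np.mean(Q,0);print(M.T@(np.array([.5373,.145,.165])-np.mean(T,0))*100)
c=cap('side','s4.png')
P=[]
for a in np.linspace(0,2*np.pi,24,endpoint=False):P.append([.5373+.052*np.cos(a),.145+.052*np.sin(a),.087])
im=cv2.imread('pics/s4.png');p=proj(c,[[.5373,.145,.1]])[0].astype(int)
cv2.imwrite('pics/s4c.png',cv2.resize(im[p[1]-60:p[1]+60,p[0]-60:p[0]+60],(600,600),interpolation=cv2.INTER_CUBIC))
E
```

```text
clock: 13.25
tcp_pos: [0.5373, 0.1448, 0.198]
orientation: [0.332, -3.123, 0.002]
contact_force: [0.4, -0.7, -3.2]
opening: 0.0191
grasp_force: 40.0
[537.49 146.08 199.64] [1.2  0.98 2.21] [[ -97.73  -21.2     0.02]
 [ -21.2    97.73   -0.03]
 [  -0.02   -0.03 -100.  ]]
[ 0.04 -0.1   3.46]
```

View pics/s4c.png

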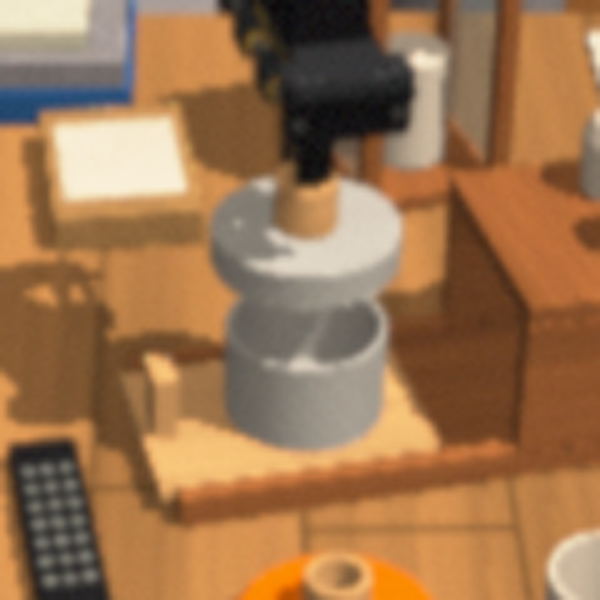

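The side crop shows the lid (211–403) centred on the tin (226–386), i.e. 307 versus 306. Descend slowly.

```bash
python3 -m creep '[[0,0,1,0,0,0,0.1],[0,0,2.2,0,0,0,0.1],[0,0,3.2,0,0,0,0.1],[0,0,3.9,0,0,0,0.1],[0,0,4.2,0,0,0,0.1],[0,0,4.5,0,0,0,0.1],[0,0,4.8,0,0,0,0.1],[0,0,5.1,0,0,0,0.1],[0,0,5.3,0,0,0,0.1],[0,0,5.3,0,0,0,0.1]]' 40
python3 -m creep '[[0,0,0.2,0,0,0,0.1],[0,0,0.4,0,0,0,0.1],[0,0,0.6,0,0,0,0.1],[0,0,0.7,0,0,0,0.1],[0,0,0.7,0,0,0,0.1]]' 40
```

```text
clock: 15.15
tcp_pos: [0.537, 0.1467, 0.1464]
orientation: [0.337, -3.123, -0.0]
contact_force: [0.2, 0.2, -4.3]
opening: 0.0189
grasp_force: 40.0
clock: 15.78
tcp_pos: [0.5371, 0.1467, 0.1394]
orientation: [0.337, -3.123, -0.0]
contact_force: [1.2, -0.0, -4.6]
opening: 0.019
grasp_force: 40.0
```

Still carrying weight with no lateral force; continue down in small steps.

```bash
python3 -m creep '[[0,0,0.1,0,0,0,0.1],[0,0,0.2,0,0,0,0.1],[0,0,0.2,0,0,0,0.1]]' 40
python3 -m creep '[[0,0,0.1,0,0,0,0.1],[0,0,0.15,0,0,0,0.1],[0,0,0.15,0,0,0,0.1]]' 40
```

```text
clock: 16.15
tcp_pos: [0.537, 0.1467, 0.1374]
orientation: [0.337, -3.123, -0.0]
contact_force: [0.3, 0.8, -5.4]
opening: 0.019
grasp_force: 40.0
clock: 16.52
tcp_pos: [0.5373, 0.1469, 0.1367]
orientation: [-0.337, 3.123, 0.001]
contact_force: [-1.8, -0.2, 1.8]
opening: 0.0192
grasp_force: 40.0
```

```bash
python3 -m creep '[[0,0,0.1,0,0,0,0.1],[0,0,0.1,0,0,0,0.1],[0,0,0.1,0,0,0,0.75],[0,0,0.1,0,0,0,0.75],[0,0,0.1,0,0,0,0.75],[0,0,0.1,0,0,0,0.75],[0,0,0,0,0,0,0.75],[0,0,0,0,0,0,0.75],[0,0,0,0,0,0,0.75]]' 40
python3 - <<'E'
from h import *
np.set_printoptions(precision=3,suppress=True)
w=cap('wrist');s=cap('side','s5.png')
T=[]
for i in range(8): robot.capture('side');T.append(robot.observe()['tcp_pos'])
print(np.mean(T,0))
k=disc(w,(150,60,500,308));P=onz(w,k,.098)[:,:2].astype(np.float32);print(cv2.minEnclosingCircle(P))
cv2.imwrite('pics/w5.png',w['pixels'][...,::-1])
p=proj(s,[[.5373,.145,.1]])[0].astype(int);a=cv2.imread('pics/s5.png')
a=cv2.resize(a[p[1]-50:p[1]+50,p[0]-50:p[0]+50],(400,400),interpolation=cv2.INTER_CUBIC)
cv2.imwrite('pics/c5.png',np.hstack([a,cv2.resize(cv2.imread('pics/w5.png')[:320],(400,200)).repeat(1,0) if 0 else cv2.copyMakeBorder(cv2.resize(cv2.imread('pics/w5.png'),(400,300)),0,100,0,0,cv2.BORDER_CONSTANT)]))
E
```

```text
clock: 17.65
tcp_pos: [0.5371, 0.1468, 0.136]
orientation: [0.337, -3.123, -0.0]
contact_force: [0.8, 0.1, 0.0]
opening: 0.0649
grasp_force: 0.0
[0.537 0.147 0.136]
((0.5359134674072266, 0.1470886766910553), 0.05970701947808266)
```

View pics/c5.png

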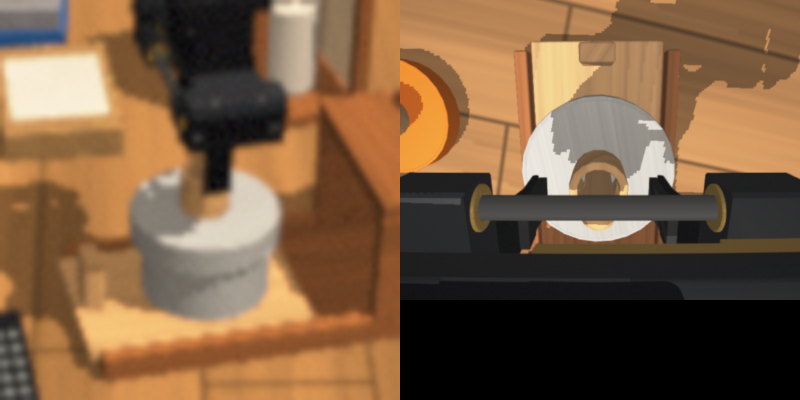

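Both lids are seated: the cap skirt is level over the tin, and the fitted radius of 59.7 mm matches seated height. Now the collar.

```bash
python3 -m creep '[[0,0,1,0,0,0,0.75],[0,0,2,0,0,0,0.75],[0,0,2.8,0,0,0,0.75],[0,0,3.1,0,0,0,0.75],[0,0,3.1,0,0,0,0.6],[0,0,3.1,0,0,0,0.5],[0,0,3.1,0,0,0,0.35],[0,0,3.1,0,0,0,0.35],[0,0,3.1,0,0,0,0.35]]' 25
python3 -m creep '[[0,0,0,0,0,0,0.35],[0,0,0,0,0,0,0.35]]' 25
```

```text
clock: 19.27
tcp_pos: [0.5373, 0.1469, 0.1053]
orientation: [-0.337, 3.123, 0.0]
contact_force: [-0.5, -1.0, 1.7]
opening: 0.0396
grasp_force: 25.0
clock: 19.52
tcp_pos: [0.5373, 0.1469, 0.1053]
orientation: [-0.337, 3.123, 0.0]
contact_force: [-0.2, 0.2, 2.9]
opening: 0.0394
grasp_force: 25.0
```

Gripped at 40 mm. Lift straight up, slowly.

```bash
python3 -m creep '[[0,0,-0.2,0,0,0,0.35],[0,0,-0.5,0,0,0,0.35],[0,0,-1,0,0,0,0.35],[0,0,-1.5,0,0,0,0.35],[0,0,-2,0,0,0,0.35],[0,0,-2,0,0,0,0.35]]' 35
python3 -m creep '[[0,0,-0.7,0,0,0,0.35],[0,0,-1.4,0,0,0,0.35],[0,0,-2.1,0,0,0,0.35],[0,0,-2.8,0,0,0,0.35],[0,0,-3.5,0,0,0,0.35],[0,0,-4.2,0,0,0,0.35],[0,0,-4.9,0,0,0,0.35],[0,0,-5.6,0,0,0,0.35],[0,0,-6.3,0,0,0,0.35],[0,0,-7,0,0,0,0.35]]' 35
```

```text
clock: 20.27
tcp_pos: [0.5375, 0.1469, 0.1256]
orientation: [-0.337, 3.122, 0.001]
contact_force: [0.7, 0.4, -2.9]
opening: 0.0396
grasp_force: 35.0
clock: 21.52
tcp_pos: [0.5371, 0.1467, 0.1955]
orientation: [0.337, -3.123, -0.0]
contact_force: [0.2, 0.2, -2.2]
opening: 0.0389
grasp_force: 35.0
```

```bash
python3 -m creep '[[0,0,-1,0,0,0,0.35],[0,0,-2,0,0,0,0.35],[0,0,-3,0,0,0,0.35],[0,0,-4,0,0,0,0.35],[0,0,-5,0,0,0,0.35],[0,0,-5.5,0,0,0,0.35],[0,0,-5.5,0,0,0,0.35],[0,0,-5.5,0,0,0,0.35],[0,0,-5.5,0,0,0,0.35],[0,0,-5.5,0,0,0,0.35]]' 35
python3 - <<'E'
from h import *
s=cap('side','s6.png')
p=proj(s,[[.5373,.145,.15]])[0].astype(int);a=cv2.imread('pics/s6.png')
cv2.imwrite('pics/c6.png',cv2.resize(a[p[1]-70:p[1]+70,p[0]-70:p[0]+70],(560,560),interpolation=cv2.INTER_CUBIC))
E
```

```text
clock: 22.78
tcp_pos: [0.537, 0.1467, 0.2497]
orientation: [0.337, -3.123, 0.0]
contact_force: [0.1, -0.4, -1.9]
opening: 0.0396
grasp_force: 35.0
```

View pics/c6.png

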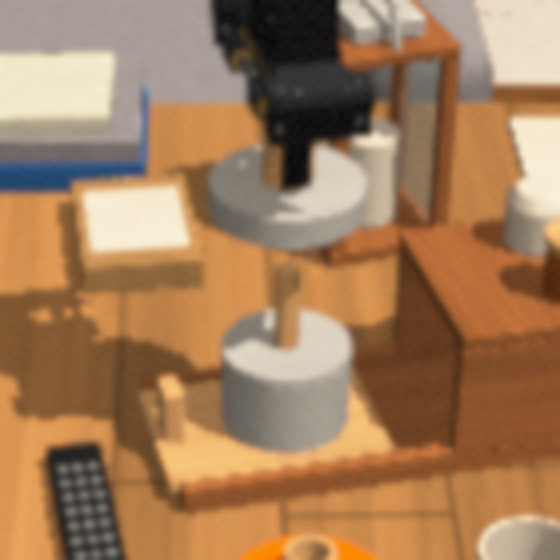

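The inner lid is seated with its knob at (287,270) in the crop, and the outer lid (centre ≈(289,195)) is held level and clear above it. Hand in.

```bash
python3 -c "
from plant import robot
print(robot.finish_job())"
```

```text
the job is handed in; nothing more can be done
None
```

The job is handed in: the board is out at its stop, the inner lid looks seated on the tin, and the outer lid is held level about 145 mm above its seated height; no verdict was returned.

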